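# Free the rear steamer cone from the crowded hook and set it in the pot

### The arm

A 7-joint arm with a two-finger parallel gripper is mounted at the origin on the work surface. World frame = base frame: x ahead of the robot, y to its left, z up, the work surface at z = 0. Lengths are in m, angles in rad, forces in N, time in s.
With the tool pointing down it reaches from about 0.4 to 0.85 m from the base axis. Payload 10.4 kg.
Tool frame: the origin (TCP) lies on the centre line of the jaws, within the pads' length; the fingertips stand 17 mm ahead of it and the grasp point (between the pads) lies 2 mm behind it; z points along the fingers, y is the line along which they close (so a half turn about z gives the same grasp; the last joint's range is limited). The gripper opens to 85 mm and grips with 20 to 120 N. Pads are 22 mm wide; open, the fingers measure 114 mm over their backs; the gripper's body (76 mm by 85 mm) begins 54 mm behind the grasp point. The pads swing forward as they close: fully open they stand 13 mm farther back than shut.
Start: joints at [-1.164, 0.332, -0.065, 1.46, 0.022, 1.35, -0.088], TCP at [0.26, 0.568, 0.248] pointing down, gripper open.
Joint ranges: [-2.6, 2.6], [-0.5, 2.12], [-1.47, 1.34], [0.16, 2.42], [-1.27, 4.41], [0.06, 2.06], [-2.6, 2.6]. Speed limits (rad/s): [2.22, 2.22, 2.79, 2.79, 3.14, 3.14, 3.14].

### API

Orientations are given as a unit quaternion [x, y, z, w].
In Python, from workcell import sensors, imaging, order, spotter gives the robot as it stands. The module is installed in compiled form; this text tells all that it offers.
- The arm moves only by the shell command python3 -m inch 'ROWS' [FORCE]. ROWS is JSON, a list that holds one entry, the list of rows, each a list of 7 numbers: the shift along the tool's x, y, z in m, then the turn, a rotation vector about the tool's x, y, z in rad, then the closure, from -1 (fully open) to 1 (shut). In form: [[[x, y, z, ax, ay, az, hand], ...]]. A call has 1 to 10 rows; each row is the pose to reach, as a shift and turn from the pose commanded when the call began, along the tool's axes at that moment; what a row does not reach only later rows make up. A row lasts 1/10 s, in which the tool goes at most 50 mm and 8.59 degrees, less where a joint would pass 70% of its speed; a pose out of reach is approached as far as the arm can. A call with a gripper value outside its range is refused whole. The fingers move at their own pace and stop on an object; FORCE is the grip in N (left out, the last holds). Time passes only in rows, so rows that repeat a pose let the fingers close. It gives the time, the measured TCP pose, the force, the opening and the grip force at its end, in the units of the state.
- sensors.get_obs(): the state, without advancing time (a new reading comes with each control period).
- imaging.camera(name): name is "side" or "top" or "wrist"; returns the picture (400x640x3 uint8, blue, green, red); there is no depth.
- imaging.calibration(name): a dict with "mtx" (3x3 intrinsics, pixels), "R" (3x3) and "t" (3): a world point X has camera coordinates R X + t; the wrist camera has in their place "tool_from_camera" (4x4, takes a point from camera to tool coordinates, whose origin is the TCP and whose axes are the flange's). Camera axes: x right, y down, z forward; pixel columns grow to the right and rows downward; lengths in m; the calibration is good to about 2 mm. A picture is of the moment at which its call begins: read the wrist's pose just before it. calibration takes no time and is no camera call.
- order.hand_in(): hands the job in; it is judged then, once.
Trained networks look in the newest picture that a camera, given by its name, has taken for a name from the list of things; names that differ only in an ending like _2 or _b are one class to them, and where a whole thing is asked for, a point or a joint stands for the part that bears it (a point fixed in the world has none). Each returns a list of dicts, best first, with "conf" (0 to 1); they miss things now and then, are a little off and sometimes report something else, mostly with a low value. They report only what shows in the picture. A call takes as long as a camera call. They do not tell look-alikes from the thing itself.
- spotter.look_for(label, camera): "pixel" ([column, row] in pixels, amid what is visible of it).
The state is a dict: "clock": time; "joint_pos": joint angles; "joint_velocities": joint speeds; "tau": joint torques, N m; "position": TCP position; "ee_rot": TCP orientation; "ft_force": force on the tool from outside, world axes, zero at the start; "torque": the same for the moment, N m; "grip_width": opening from 0.0 (shut) to 1.0 (fully open); "grasp_force": force on a finger pad.
Only numpy, scipy, OpenCV 4.12 (cv2) and the standard library are available. Lean on these libraries where they do the work, as an engineer would, in place of code of your own. Each camera call takes 0.05 s, during which the arm holds its last target. There are 200 camera calls.

### The job

The steamer cone hangs at the back of the crowded hook stand, behind a skimmer and a turner. Move the skimmer and the turner one at a time to the empty hook stand so that both hang there by their eyes, then take the cone off and lower it gently, upright, into the mouth of the waisted pot until it rests there by its own weight; do not drop it in or press it tight. Leave the pot standing where it is, and do not disturb the teapot, the bowl and the mortar.

Things in the scene. Friction and masses are not known exactly. Their poses are not given: they have to be found in the camera images.
- full_stand: crowded dark steel hook stand, fixed, left or right of the pot: cone at the back by the post, skimmer and turner in front (order varies). Origin on the bench under the 16 mm square post; foot plate 150x120x12 mm. z up; the arm points to -x (roughly to the robot): one level flat bar, x 0 to -200 mm, 14 mm wide (y), 10 mm thick, upper face at z = 260 mm
- full_stand_tip (a point): free end of the crowded stand's arm: centre of the top of its upturned stub, at x = -204 mm, z = 276 mm in the stand's frame; the stub is 8 mm (x) by 14 mm (y) and rises 16 mm above the arm's upper face. Nothing of the stand is higher. Axes as the stand's
- spare_stand: second hook stand, identical in size and axes, fixed, its arm empty, on the other side of the pot; room for both tools. Origin on the bench under the post; arm along -x, x 0 to -200 mm, 14 mm wide, upper face at z = 260 mm
- spare_stand_tip (a point): free end of the spare stand's arm: centre of the top of its upturned stub, at x = -204 mm, z = 276 mm in that stand's frame, 16 mm above the arm's upper face
- skimmer: steel skimmer, about 0.14 kg, hanging flat across the arm: perforated round disc 72 mm across, 5 mm thick, lowest point z = -142 mm. Origin: middle of the underside of its crown, which rests on the arm (44 mm wide in y, 12 mm in x, z 0 to 8 mm). Below the crown an eye for the arm, 32 mm wide (y +-16 mm), 46 mm high, framed by 6 mm legs. z up, x through the disc, along the arm
- skimmer_grip (a point): middle of the skimmer's upright wooden grip on top of the crown: 18 x 18 mm square, from z = 8 to 48 mm above the body's origin; this point is at z = 32 mm. Take it from above, fingers closing along y (across the arm)
- turner: steel turner with rectangular slotted blade 60 mm wide, 68 mm high, 5 mm thick, lowest point z = -140 mm, about 0.14 kg. Origin, crown, eye (32 mm wide, 46 mm high), legs, grip and axes as on the skimmer: the origin is the middle of the crown's underside, which rests on the arm
- turner_grip (a point): middle of the turner's upright wooden grip, 18 x 18 mm square, from z = 8 to 48 mm above the body's origin; this point at z = 32 mm
- cone: tapered aluminium steamer cone (open round cup), about 0.22 kg. Origin: middle of the crown's underside, resting on the arm; crown, eye and grip as on the skimmer, the legs then spread to the cup's rim. Cup: rim at z = -62 mm, outer diameter 88 mm; closed bottom at z = -137 mm, outer diameter 44 mm; straight taper. z up along its axis, arm along x
- cone_grip (a point): middle of the cone's upright wooden grip, 18 x 18 mm square, from z = 8 to 48 mm above the body's origin; this point at z = 32 mm
- pot: waisted aluminium pot, 0.7 kg, loose on a clay slab (20 mm high, 132 mm across). Origin: centre of its underside, z up. Belly 106 mm; narrowest at z = 52 mm (inner 54 mm), then a mouth flaring straight to the rim at z = 97 mm (inner 80, outer 88 mm), same taper as the cone. With the cone resting in it, the cone's origin is about 170 mm above the pot's; only the flared wall is touched
- teapot: white ceramic teapot, body 124 mm across, about 195 mm over spout and handle, 106 mm high, behind the pot between the stands; bystander, origin under its centre
- bowl: small blue ceramic bowl, 90 mm across and 45 mm high, on the bench on the left (+y); bystander, origin under its centre
- mortar: grey stone mortar, 90 mm across and 65 mm high, on the bench on the right (-y); bystander, origin under its centre
Things that resemble listed ones, but are neither listed nor needed, are in the scene too. What is shaped like the cone but blue is not meant.

How it is judged:
On the way, in this order (a step that is already met when the one before it is completed fails the run):
1. one of the two front tools hangs on the spare stand, released, the cone still on the crowded stand ((((x of skimmer in the frame of spare_stand between -0.196 and -0.02 m and y of skimmer in the frame of spare_stand between -0.014 and 0.014 m and z of skimmer in the frame of spare_stand between 0.252 and 0.27 m and angle between skimmer's own z axis and vertical below 0.25 rad and contact force between skimmer and spare_stand above 0.2 N) and contact force between the fingers and skimmer below 0.1 N) or ((x of turner in the frame of spare_stand between -0.196 and -0.02 m and y of turner in the frame of spare_stand between -0.014 and 0.014 m and z of turner in the frame of spare_stand between 0.252 and 0.27 m and angle between turner's own z axis and vertical below 0.25 rad and contact force between turner and spare_stand above 0.2 N) and contact force between the fingers and turner below 0.1 N)) and z of cone in the frame of full_stand between 0.248 and 0.272 m and contact force between cone and full_stand above 0.2 N), for 0.2 s.
2. both front tools hang on the spare stand, released, the cone still on the crowded stand (x of skimmer in the frame of spare_stand between -0.196 and -0.02 m and y of skimmer in the frame of spare_stand between -0.014 and 0.014 m and z of skimmer in the frame of spare_stand between 0.252 and 0.27 m and angle between each of skimmer, turner's own z axis and vertical below 0.25 rad and contact force between each of skimmer, turner and spare_stand above 0.2 N and x of turner in the frame of spare_stand between -0.196 and -0.02 m and y of turner in the frame of spare_stand between -0.014 and 0.014 m and z of turner in the frame of spare_stand between 0.252 and 0.27 m and contact force between the fingers and skimmer below 0.1 N and contact force between the fingers and turner below 0.1 N and z of cone in the frame of full_stand between 0.248 and 0.272 m and contact force between cone and full_stand above 0.2 N), for 0.2 s.
3. the cone is carried clear of the hook stands, off the crowded stand's arm and not yet in the pot (contact force between cone and full_stand below 0.05 N and contact force between the fingers and cone above 1 N and contact force between cone and pot below 0.05 N and x of cone in the frame of full_stand below -0.208 m), for 0.1 s.
4. the cone rests in the pot's mouth, released (horizontal distance between cone and pot below 0.01 m and z of cone in the frame of pot between 0.164 and 0.177 m and angle between cone's own z axis and vertical below 0.12 rad and contact force between cone and pot above 0.3 N and contact force between the fingers and cone below 0.1 N), for 0.2 s.
At the end, for the whole second after the job is handed in: Skimmer and turner hang on the spare arm between post and stub (crown -8/+10 mm of its top face, within 14 mm of its centre line, tilt < 0.25 rad). Cone rests in the pot within 10 mm of its axis, origin 164-177 mm above the pot's, tilt < 0.12 rad. Pot upright; all released, at rest (all of step 4 and x of skimmer in the frame of spare_stand between -0.196 and -0.02 m and y of skimmer in the frame of spare_stand between -0.014 and 0.014 m and z of skimmer in the frame of spare_stand between 0.252 and 0.27 m and angle between each of skimmer, turner's own z axis and vertical below 0.25 rad and contact force between each of skimmer, turner and spare_stand above 0.2 N and x of turner in the frame of spare_stand between -0.196 and -0.02 m and y of turner in the frame of spare_stand between -0.014 and 0.014 m and z of turner in the frame of spare_stand between 0.252 and 0.27 m and contact force between the fingers and skimmer below 0.1 N and contact force between the fingers and turner below 0.1 N and linear speed of each of skimmer, turner, cone, pot below 0.05 m/s and angle between pot's own z axis and vertical below 0.08 rad); the robot touches nothing.
It fails at once if the cone is dropped or pressed into the pot: more than 40 N between cone and pot (contact force between cone and pot above 40 N).
It fails at once if the pot is moved more than 30 mm or tipped more than 0.2 rad (distance of pot from where it was at the start of the episode above 0.03 m or angle between pot's own z axis and vertical above 0.2 rad).
It fails at once if the teapot, bowl or mortar is moved more than 30 mm (distance of any of teapot, bowl, mortar from where it was at the start of the episode above 0.03 m).
It fails at once if a tool or the cone is dropped onto the bench (height (world z) of any of skimmer, turner, cone below 0.165 m).
It also fails if it takes over 72 s, if anything falls off the work surface, if the arm or the gripper's body presses on something with over 40 N, if the wrist force passes 120 N, or if a joint passes its speed limit or range.

## Working session

There is one attempt and no reset: what is moved stays moved. The work goes in short steps, Python scripts to look and compute and a shell command to move; the robot and the scene stay as the last step left them, time stands still between calls to the robot, and variables do not carry over. Pictures are saved under pics/ and viewed, at most 10 in all, crops included, and the job is handed in when it is done.

```bash
mkdir -p pics
python3 - <<'E'
from workcell import sensors, imaging, spotter
import cv2,numpy as np
o=sensors.get_obs();print({k:np.round(v,3).tolist() for k,v in o.items()})
for n in("side","top"):
    im=imaging.camera(n);cv2.imwrite(f"pics/{n}0.png",im)
    c=imaging.calibration(n);print(n,{k:np.round(v,3).tolist() for k,v in c.items()})
    for l in["full_stand","full_stand_tip","spare_stand_tip","skimmer_grip","turner_grip","cone_grip","skimmer","turner","cone","pot","teapot","bowl","mortar"]:
        print(l,[(np.round(d["pixel"]).tolist(),round(d["conf"],2)) for d in spotter.look_for(l,n)][:4])
print(imaging.calibration("wrist"))
E
```

```text
{'clock': 0.0, 'joint_pos': [-1.164, 0.333, -0.065, 1.461, 0.022, 1.35, -0.089], 'joint_velocities': [0.0, 0.001, 0.001, -0.001, 0.0, -0.002, 0.0], 'tau': [-0.001, -62.546, 0.049, -39.161, 0.016, 0.01, -0.0], 'position': [0.26, 0.568, 0.247], 'ee_rot': [0.213, 0.977, -0.001, -0.0], 'ft_force': [-0.674, 0.231, 0.969], 'torque': [0.007, 0.015, -0.01], 'grasp_force': 0.0, 'grip_width': 0.996}
side {'mtx': [[405.639, 0.0, 319.2], [0.0, 405.639, 198.594], [0.0, 0.0, 1.0]], 'R': [[-0.997, -0.079, -0.014], [-0.027, 0.496, -0.868], [0.076, -0.865, -0.496]], 't': [0.564, 0.215, 0.983]}
full_stand [([300.0, 209.0], 0.9), ([254.0, 328.0], 0.49)]
full_stand_tip [([298.0, 209.0], 0.7), ([263.0, 259.0], 0.67), ([342.0, 148.0], 0.45), ([356.0, 270.0], 0.31)]
spare_stand_tip [([256.0, 327.0], 0.9), ([345.0, 150.0], 0.18)]
skimmer_grip [([356.0, 144.0], 0.56), ([344.0, 143.0], 0.5)]
turner_grip [([341.0, 147.0], 0.84)]
cone_grip [([304.0, 180.0], 0.76), ([318.0, 164.0], 0.68)]
skimmer [([354.0, 139.0], 0.72)]
turner [([340.0, 147.0], 0.83)]
cone [([320.0, 162.0], 0.8), ([304.0, 176.0], 0.78)]
pot [([
[... 670 characters left out ...]
98), ([393.0, 214.0], 0.79)]
pot [([286.0, 244.0], 0.94), ([389.0, 200.0], 0.27)]
teapot [([316.0, 173.0], 0.96)]
bowl [([238.0, 235.0], 0.89)]
mortar [([379.0, 265.0], 0.79)]
{'mtx': array([[333.293802  ,   0.        , 316.89760544],
       [  0.        , 333.293802  , 199.14168679],
       [  0.        ,   0.        ,   1.        ]]), 'tool_from_camera': array([[-1.48211628e-03, -9.44970597e-01, -3.27151914e-01,
         8.43805129e-02],
       [ 9.99998837e-01, -1.28306141e-03, -8.24263104e-04,
        -1.29988467e-03],
       [ 3.59148401e-04, -3.27152755e-01,  9.44971399e-01,
        -1.26750482e-01],
       [ 0.00000000e+00,  0.00000000e+00,  0.00000000e+00,
         1.00000000e+00]])}
```

Run:
```python
import cv2
a=cv2.imread("pics/top0.png")[130:310,190:490];cv2.imwrite("pics/topc.png",cv2.resize(a,None,fx=2.6,fy=2.6,interpolation=3))
a=cv2.imread("pics/side0.png")[100:390,180:440];cv2.imwrite("pics/sidec.png",cv2.resize(a,None,fx=2,fy=2,interpolation=3))
```

```text
(no output)
```

View pics/topc.png

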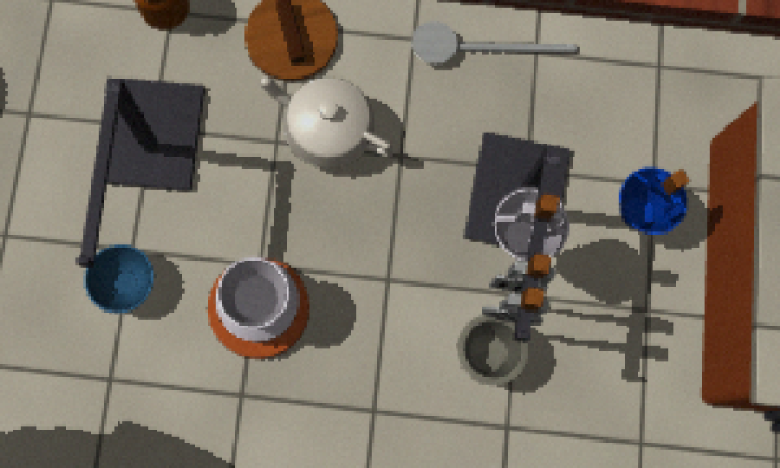

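View pics/sidec.png

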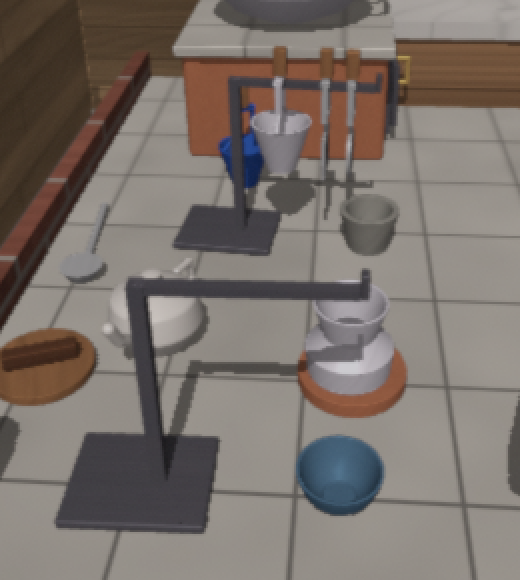

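The top view shows the crowded stand on the right, with three grips at full-picture pixels of about (401,209) for the cone, (398,231) and (395,245). Its tip is at (391,259). The spare tip is at (223,231) and the pot mouth at (288,243).

Things that could be taken for the cone: the aluminium cone on the stand (393,213), the blue cone on the bench (442,208), and the pot's flared mouth (288,243). I choose the aluminium cone hanging by the post. For the tools, the lid-like skimmer on the bench at (335,147) is a look-alike and is not hanging.

```bash
cat > h.py <<'E'
import numpy as np, cv2
from workcell import sensors, imaging, spotter
from scipy.spatial.transform import Rotation as Ro
def cal(n):
    c=imaging.calibration(n);return np.array(c["mtx"]),np.array(c["R"]),np.array(c["t"])
def wristcal(o):
    c=imaging.calibration("wrist");T=np.array(c["tool_from_camera"]);W=np.eye(4)
    W[:3,:3]=Ro.from_quat(o["ee_rot"]).as_matrix();W[:3,3]=o["position"];I=np.linalg.inv(W@T)
    return np.array(c["mtx"]),I[:3,:3],I[:3,3]
def atz(c,p,z):
    K,R,t=c;C=-R.T@t;d=R.T@np.linalg.solve(K,[p[0],p[1],1]);return C+d*(z-C[2])/d[2]
def tri(ca,pa,cb,pb):
    P=[c[0]@np.c_[c[1],c[2]] for c in(ca,cb)]
    X=cv2.triangulatePoints(P[0],P[1],np.float64(pa),np.float64(pb));return (X[:3]/X[3]).ravel()
def proj(c,X):
    K,R,t=c;p=K@(R@np.array(X)+t);return p[:2]/p[2]
E
python3 - <<'E'
from h import *
np.set_printoptions(precision=3,suppress=True)
T,S=cal("top"),cal("side")
for n,a,b,z in[("stip",(223,231),(363,236),.276),("ftip",(391,259.6),(369.5,138),.276),("spost",(233,162),None,.26),("fpost",(405,188),None,.26),("cone",(400.8,209),(320,131),.292),("mid",(398,231.5),(343.5,131),.292),("front",(395,244.6),(356.5,132),.292),("potrim",(287.5,243),(355,248),.117)]:
    print(n,atz(T,a,z),tri(T,a,S,b) if b else "")
E
```

```text
stip [0.469 0.2   0.276] [0.469 0.201 0.272]
ftip [ 0.444 -0.267  0.276] [ 0.445 -0.267  0.272]
spost [0.676 0.211 0.26 ] 
fpost [ 0.656 -0.294  0.26 ] 
cone [ 0.585 -0.28   0.292] [ 0.584 -0.281  0.286]
mid [ 0.521 -0.277  0.292] [ 0.519 -0.278  0.288]
front [ 0.484 -0.272  0.292] [ 0.483 -0.272  0.288]
potrim [0.478 0.034 0.117] [0.479 0.034 0.121]
```

Run:
```python
import cv2
a=cv2.imread("pics/top0.png")[180:280,370:470];b=cv2.imread("pics/side0.png")[115:215,285:385]
cv2.imwrite("pics/close.png",cv2.hconcat([cv2.resize(x,(400,400),interpolation=0) for x in(a,b)]))
```

```text
(no output)
```

View pics/close.png

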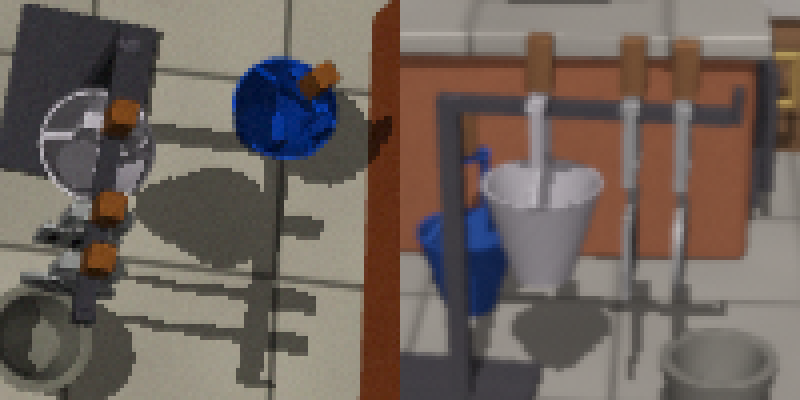

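The crop confirms that the aluminium cone (grip at crop pixel 122,118) hangs by the post, and that both tools hang in front of it. The blue cone stands on the bench.

```bash
cat >> h.py <<'E'
def rel(target,ang,o=None):
    """shift and turn in tool axes from present pose to target with tool x heading ang (deg), tool down"""
    o=o or sensors.get_obs();R=Ro.from_quat(o["ee_rot"]);a=np.radians(ang)
    G=np.array([[np.cos(a),np.sin(a),0],[np.sin(a),-np.cos(a),0],[0,0,-1]])
    return np.round(np.r_[R.inv().apply(np.array(target)-o["position"]),(R.inv()*Ro.from_matrix(G)).as_rotvec()],4).tolist()
def head(o): x=Ro.from_quat(o["ee_rot"]).as_matrix()[:,0];return np.degrees(np.arctan2(x[1],x[0]))
E
python3 -c "
from h import *
print(rel([.42,.2,.42],183))"
```

```text
[-0.2985, -0.2682, -0.1717, 0.0001, 0.0, -0.4822]
```

```bash
python3 -m inch '[[[0,0,-0.1,0,0,0,-1],[0,0,-0.172,0,0,-0.1,-1],[0,0,-0.172,0,0,-0.2,-1],[-0.15,-0.13,-0.172,0,0,-0.35,-1],[-0.298,-0.268,-0.172,0,0,-0.482,-1],[-0.298,-0.268,-0.172,0,0,-0.482,-1],[-0.298,-0.268,-0.172,0,0,-0.482,-1],[-0.298,-0.268,-0.172,0,0,-0.482,-1],[-0.298,-0.268,-0.172,0,0,-0.482,-1],[-0.298,-0.268,-0.172,0,0,-0.482,-1]]]'
python3 -m inch '[[[0,0,0,0,0,0,-1],[0,0,0,0,0,0,-1]]]'
python3 - <<'E'
from h import *
o=sensors.get_obs();im=imaging.camera("wrist");cv2.imwrite("pics/w1.png",im);print(o["position"],head(o),o["joint_pos"])
c=wristcal(o);print(proj(c,[.469,.2,.276]),proj(c,[.676,.211,.26]),spotter.look_for("spare_stand_tip","wrist"))
E
```

```text
clock: 2.4
position: [0.3997, 0.2455, 0.4183]
ee_rot: [-0.026, 1.0, 0.0, 0.0]
ft_force: [1.0, -0.4, 0.6]
grip_width: 0.996
grasp_force: 0.0
clock: 2.6
position: [0.3997, 0.2466, 0.4183]
ee_rot: [-0.025, 1.0, 0.0, 0.0]
ft_force: [-0.0, 1.0, -0.5]
grip_width: 1.002
grasp_force: 0.0
[0.39973597 0.24659321 0.418322  ] -177.15818149490804 [-0.7754446  -0.05452356  0.11942609  1.54636232  0.00604449  1.64832573
  0.96467606]
[263.58354704 260.01575696] [275.89808004 411.12557919] [{'pixel': [282.8, 301.2], 'conf': 0.73}]
```

View pics/w1.png

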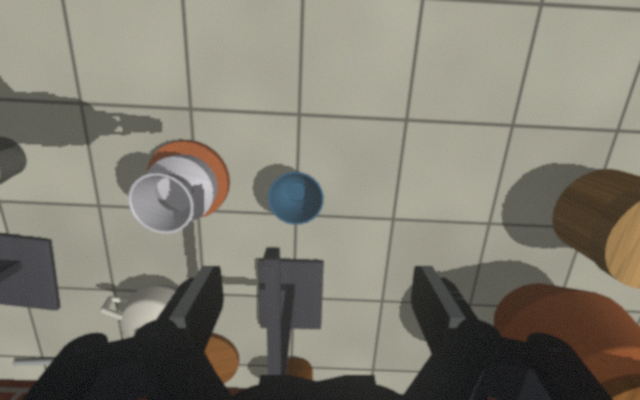

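The picture shows the spare stub near (272,253), with the arm running down to about (279,370). The pot is at (160,203) and the bowl at (296,197).

Run:
```python
from h import *
o=sensors.get_obs();c=wristcal(o)
im=cv2.imread("pics/w1.png");g=cv2.cvtColor(im,cv2.COLOR_BGR2GRAY)
for r in(245,248,251,254,257,262): print(r,g[r,258:292].tolist())
for r in range(330,372,8): print(r,g[r,258:300].tolist())
for p,z in[((272,253),.276),((278,360),.26),((162,203),.117)]:print(atz(c,p,z))
print(rel([.42,-.25,.43],174))
```

```text
245 [162, 162, 161, 163, 160, 163, 162, 162, 158, 157, 156, 155, 156, 153, 154, 156, 155, 158, 156, 157, 157, 160, 160, 161, 164, 161, 162, 163, 163, 163, 163, 161, 163, 162]
248 [164, 160, 161, 161, 160, 160, 154, 133, 106, 78, 70, 72, 67, 70, 69, 67, 69, 71, 75, 79, 89, 114, 139, 156, 161, 162, 161, 162, 162, 162, 161, 162, 163, 161]
251 [162, 163, 163, 160, 160, 155, 136, 100, 69, 55, 52, 48, 50, 49, 50, 49, 49, 50, 52, 56, 66, 99, 132, 154, 159, 162, 160, 161, 165, 161, 163, 162, 164, 161]
254 [162, 161, 162, 162, 156, 137, 99, 69, 55, 48, 50, 55, 48, 50, 54, 53, 52, 53, 54, 58, 66, 95, 130, 154, 163, 162, 163, 160, 161, 162, 163, 162, 160, 162]
257 [139, 134, 132, 129, 118, 92, 69, 56, 54, 54, 56, 54, 54, 54, 51, 54, 54, 56, 54, 60, 65, 80, 108, 129, 134, 137, 137, 135, 137, 141, 137, 142, 145, 148]
262 [79, 72, 78, 74, 69, 72, 73, 77, 76, 74, 80, 76, 78, 78, 75, 79, 77, 78, 78, 75, 70, 71, 71, 71, 75, 74, 72, 75, 74, 73, 74, 70, 70, 71]
330 [158, 159, 159, 159, 160, 159, 158, 150, 128, 95, 78, 77, 75, 72, 77, 76, 76, 77, 78, 76, 76, 67, 64, 55, 47, 46, 47, 51, 49, 46, 48, 65, 8
[... 431 characters left out ...]
9]
354 [150, 147, 148, 147, 148, 147, 146, 144, 130, 107, 86, 77, 77, 74, 76, 73, 74, 75, 72, 74, 72, 70, 62, 54, 48, 46, 47, 44, 58, 82, 118, 132, 125, 115, 118, 138, 150, 153, 159, 159, 160, 157]
362 [88, 87, 88, 89, 89, 87, 90, 89, 87, 82, 78, 75, 75, 75, 73, 75, 74, 76, 73, 74, 75, 72, 67, 49, 48, 48, 45, 50, 53, 55, 56, 52, 49, 51, 53, 54, 51, 54, 56, 52, 56, 54]
370 [90, 92, 92, 91, 92, 92, 92, 94, 91, 85, 78, 75, 73, 73, 74, 76, 74, 77, 74, 73, 72, 72, 64, 54, 52, 42, 47, 49, 52, 51, 53, 49, 51, 51, 51, 50, 57, 55, 53, 55, 55, 59]
[0.4602854  0.20977936 0.276     ]
[0.59882048 0.2153849  0.26      ]
[0.47824601 0.03996933 0.117     ]
[0.0056, -0.4989, -0.0123, 0.0002, -0.0003, 0.1584]
```

Run:
```python
from h import *
np.set_printoptions(precision=4,suppress=True)
o=sensors.get_obs();print(o["ee_rot"]);c=wristcal(o);T=cal("top");S=cal("side")
for p,z in[((272,258),.276),((272,267),.276),((273.8,330),.26),((274,362),.26)]:print(atz(c,p,z))
for P in([.47,.2,.276],[.47,.209,.276]):print(proj(T,P),proj(S,P))
g=cv2.cvtColor(cv2.imread("pics/top0.png"),6)
for r in range(205,240,4):print(r,g[r,214:242].tolist())
g=cv2.cvtColor(cv2.imread("pics/side0.png"),6)
for r in range(228,256,3):print(r,g[r,350:372].tolist())
```

```text
[-0.0268  0.9996  0.0001 -0.0001]
[0.4654 0.2098 0.276 ]
[0.4747 0.2099 0.276 ]
[0.5592 0.2104 0.26  ]
[0.6018 0.2111 0.26  ]
[223.2176 230.5304] [362.6873 233.8665]
[220.0048 230.1536] [362.7577 236.8422]
205 [159, 155, 156, 156, 158, 154, 153, 156, 158, 158, 103, 56, 52, 53, 58, 24, 116, 155, 159, 157, 154, 158, 159, 159, 157, 158, 157, 156]
209 [157, 159, 156, 157, 154, 157, 156, 154, 154, 129, 59, 53, 56, 56, 45, 50, 153, 157, 160, 156, 156, 155, 155, 157, 159, 155, 156, 158]
213 [157, 155, 154, 154, 157, 155, 154, 152, 153, 81, 55, 55, 57, 55, 30, 152, 152, 155, 154, 154, 156, 155, 157, 157, 156, 157, 158, 153]
217 [154, 157, 158, 158, 158, 155, 156, 156, 103, 60, 58, 53, 56, 31, 111, 148, 152, 152, 154, 154, 152, 153, 152, 158, 154, 154, 155, 114]
221 [152, 154, 154, 156, 156, 155, 155, 149, 62, 55, 60, 58, 52, 41, 149, 152, 153, 152, 153, 151, 153, 154, 156, 152, 153, 158, 144, 90]
225 [150, 151, 153, 149, 151, 150, 148, 80, 56, 57, 56, 55, 23, 90, 100, 89, 76, 65, 44, 35, 27, 29, 31, 27, 32, 41, 63, 71]
229 [149, 155, 152, 154, 150, 84, 59, 54, 52, 46, 27, 43, 26, 24, 25, 27,
[... 698 characters left out ...]
2, 112, 70, 68, 71, 85, 121, 147, 149, 149, 148, 148, 148]
240 [172, 179, 182, 185, 187, 189, 188, 185, 178, 163, 117, 67, 61, 65, 75, 109, 145, 148, 148, 147, 147, 147]
243 [67, 68, 67, 67, 67, 68, 67, 68, 68, 64, 58, 57, 60, 63, 83, 127, 158, 163, 158, 148, 148, 147]
246 [62, 62, 64, 63, 63, 64, 63, 63, 62, 60, 55, 57, 59, 63, 92, 132, 151, 150, 145, 141, 148, 156]
249 [72, 71, 71, 72, 71, 72, 69, 66, 67, 74, 83, 74, 75, 79, 110, 145, 148, 145, 140, 136, 130, 126]
252 [167, 168, 168, 168, 168, 167, 167, 166, 165, 164, 163, 161, 158, 157, 153, 149, 145, 140, 133, 126, 120, 113]
255 [166, 166, 167, 168, 168, 168, 167, 167, 166, 163, 161, 159, 157, 153, 147, 143, 138, 133, 127, 120, 112, 115]
```

```bash
python3 -m inch '[[[0,-0.25,0,0,0,0.05,-1],[0,-0.35,0,0,0,0.1,-1],[0.005,-0.499,-0.012,0,0,0.158,-1],[0.005,-0.499,-0.012,0,0,0.158,-1],[0.005,-0.499,-0.012,0,0,0.158,-1],[0.005,-0.499,-0.012,0,0,0.158,-1],[0.005,-0.499,-0.012,0,0,0.158,-1],[0.005,-0.499,-0.012,0,0,0.158,-1],[0.005,-0.499,-0.012,0,0,0.158,-1],[0.005,-0.499,-0.012,0,0,0.158,-1]]]'
python3 -m inch '[[[0,0,0,0,0,0,-1],[0,0,0,0,0,0,-1],[0,0,0,0,0,0,-1]]]'
python3 - <<'E'
from h import *
o=sensors.get_obs();im=imaging.camera("wrist");cv2.imwrite("pics/w2.png",im);print(o["position"],head(o),o["joint_pos"],o["clock"])
for l in("skimmer_grip","turner_grip","cone_grip","full_stand_tip"):print(l,spotter.look_for(l,"wrist"))
E
```

```text
clock: 3.7
position: [0.4208, -0.2517, 0.4302]
ee_rot: [0.051, 0.999, -0.0, 0.0]
ft_force: [1.4, 0.2, -1.1]
grip_width: 0.999
grasp_force: 0.0
clock: 4.0
position: [0.4213, -0.2491, 0.4296]
ee_rot: [0.051, 0.999, 0.0, -0.0]
ft_force: [-0.3, 0.2, 0.4]
grip_width: 0.998
grasp_force: 0.0
[ 0.42130844 -0.24905254  0.4296273 ] 174.12393466356522 [-0.40059337 -0.05584546  0.81425874  1.50561952  0.04086869  1.67484364
  1.88534861] 4.0
skimmer_grip [{'pixel': [303.7, 241.1], 'conf': 0.64}, {'pixel': [581.2, 265.7], 'conf': 0.28}]
turner_grip [{'pixel': [307.0, 281.0], 'conf': 0.61}]
cone_grip [{'pixel': [225.6, 291.1], 'conf': 0.83}, {'pixel': [316.8, 307.7], 'conf': 0.57}]
full_stand_tip [{'pixel': [305.9, 239.7], 'conf': 0.57}]
```

View pics/w2.png

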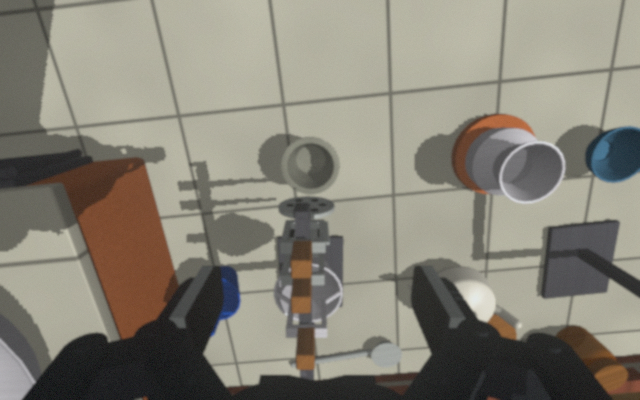

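The wrist picture shows three grips in a line: front at col 301 (rows 240–276), middle at col 301 (rows ~277–312), cone at col 305 (rows 328–368). The front tool's disc shows at (306,207), so the skimmer is in front.

Run:
```python
from h import *
np.set_printoptions(precision=4,suppress=True)
o=sensors.get_obs();c=wristcal(o)
for n,x,y in(("front",.484,-.272),("mid",.521,-.277),("cone",.585,-.28)):
    print(n,[proj(c,[x+d,y,z]).round(1) for d,z in((-.009,.268),(-.009,.308),(.009,.308))])
im=cv2.imread("pics/w2.png").astype(int);s=im[:,:,2]-im[:,:,0]
print([(r,int(s[r,296:308].mean()),int(im[r,296:308,2].mean())) for r in range(232,372,2)])
for r in(256,270,290,306,335,360):
    k=np.where(s[r,280:330]>50)[0]+280;print(r,k.min(),k.max(),[atz(c,((k.min()+k.max())/2,r),.308)])
```

```text
front [array([301.6, 239.8]), array([299.6, 260.8]), array([302.1, 279.2])]
mid [array([301.1, 273.8]), array([299.1, 298.3]), array([301.5, 315.2])]
cone [array([305.6, 326.6]), array([304.2, 355.8]), array([306.4, 370.5])]
[(232, -2, 83), (234, -1, 82), (236, -1, 74), (238, 1, 66), (240, 11, 74), (242, 29, 74), (244, 31, 75), (246, 32, 76), (248, 31, 77), (250, 32, 76), (252, 32, 76), (254, 33, 77), (256, 33, 78), (258, 35, 80), (260, 60, 110), (262, 80, 139), (264, 83, 144), (266, 83, 145), (268, 84, 145), (270, 83, 145), (272, 83, 144), (274, 83, 143), (276, 80, 139), (278, 53, 105), (280, 32, 77), (282, 30, 75), (284, 31, 76), (286, 31, 77), (288, 32, 77), (290, 31, 77), (292, 31, 76), (294, 33, 78), (296, 51, 102), (298, 76, 136), (300, 82, 145), (302, 83, 146), (304, 83, 146), (306, 82, 145), (308, 82, 144), (310, 81, 143), (312, 62, 131), (314, 9, 103), (316, -1, 99), (318, -1, 105), (320, 0, 109), (322, 2, 96), (324, 2, 92), (326, 1, 92), (328, 17, 82), (330, 24, 81), (332, 25, 80), (334, 25, 79), (336, 26, 80), (338, 28, 83), (340, 28, 85), (342, 29, 84), (344, 29, 83), (346, 29, 82), (348, 28, 81), (350, 30, 80), (352, 30, 79), (354, 41, 94), (356, 69, 129), (358, 77, 138), (360, 78, 140), (362, 78, 139), (364, 77, 141), (366, 76, 141), (368, 68, 141), (370, 23, 125)]Traceback (most recent call last):
  File "<stdin>", line 9, in <module>
    return umr_minimum(a, axis, None, out, keepdims, initial, where)
ValueError: zero-size array to reduction operation minimum which has no identity
```

Run:
```python
from h import *
np.set_printoptions(precision=4,suppress=True)
o=sensors.get_obs();c=wristcal(o)
im=cv2.imread("pics/w2.png").astype(int);s=im[:,:,2]-im[:,:,0]
for r in(266,272,301,307,358,364):
    k=np.where(s[r,280:330]>45)[0]+280;print(r,k.min(),k.max(),atz(c,((k.min()+k.max())/2,r),.308))
print(rel([.483,-.2715,.330],175))
```

```text
266 291 310 [ 0.48   -0.2718  0.308 ]
272 292 311 [ 0.4859 -0.2717  0.308 ]
301 292 310 [ 0.515  -0.2756  0.308 ]
307 292 310 [ 0.5212 -0.2764  0.308 ]
358 296 314 [ 0.5787 -0.2796  0.308 ]
364 297 313 [ 0.5859 -0.2804  0.308 ]
[-0.0642, -0.0148, 0.0999, 0.0004, 0.0003, -0.0167]
```

```bash
python3 -m inch '[[[-0.04,-0.015,0.03,0,0,-0.017,-1],[-0.064,-0.015,0.07,0,0,-0.017,-1],[-0.064,-0.015,0.10,0,0,-0.017,-1],[-0.064,-0.015,0.125,0,0,-0.017,-1],[-0.064,-0.015,0.136,0,0,-0.017,-1],[-0.064,-0.015,0.136,0,0,-0.017,-1],[-0.064,-0.015,0.136,0,0,-0.017,0.3],[-0.064,-0.015,0.136,0,0,-0.017,1],[-0.064,-0.015,0.136,0,0,-0.017,1],[-0.064,-0.015,0.136,0,0,-0.017,1]]]' 40
python3 -m inch '[[[0,0,0,0,0,0,1],[0,0,0,0,0,0,1],[0,0,0,0,0,0,1],[0,0,0,0,0,0,1],[0,0,0,0,0,0,1]]]'
python3 -c "
from h import *
o=sensors.get_obs();print(head(o))"
```

```text
clock: 5.25
position: [0.4827, -0.2727, 0.2945]
ee_rot: [0.044, 0.999, 0.0, 0.001]
ft_force: [0.2, 0.5, 0.9]
grip_width: 0.334
grasp_force: 0.0
clock: 5.75
position: [0.4827, -0.2725, 0.2943]
ee_rot: [0.044, 0.999, 0.0, 0.0]
ft_force: [0.1, 1.6, 5.5]
grip_width: 0.203
grasp_force: 42.4
174.92898011813824
```

```bash
python3 -m inch '[[[0,0,-0.01,0,0,0,1],[0,0,-0.026,0,0,0,1],[0,0,-0.026,0,0,0,1],[0.02,0,-0.026,0,0,0,1],[0.045,0,-0.026,0,0,0,1],[0.07,0,-0.026,0,0,0,1],[0.085,0,-0.026,0,0,0,1],[0.085,0,-0.026,0,0,0,1],[0.085,0,-0.026,0,0,0,1]]]'
python3 - <<'E'
from h import *
o=sensors.get_obs();print(o["position"],head(o),o["ft_force"],o["grasp_force"])
print(rel([.41,.208,.322],180.3),rel([.57,.208,.322],180.3))
E
```

```text
clock: 6.65
position: [0.3981, -0.2649, 0.3197]
ee_rot: [0.044, 0.999, 0.0, 0.0]
ft_force: [0.4, -0.5, -1.0]
grip_width: 0.202
grasp_force: 41.5
[ 0.39806492 -0.26487421  0.31973112] 174.9364649764757 [ 0.36158181 -0.54189095 -0.95789162] 41.46527945995331
[0.0298, 0.4721, -0.0019, 0.0008, 0.0008, -0.0936] [-0.1295, 0.4862, -0.0018, 0.0008, 0.0008, -0.0936]
```

```bash
python3 -m inch '[[[-0.005,0.02,-0.001,0,0,0,1],[-0.02,0.06,-0.001,0,0,-0.01,1],[-0.02,0.11,-0.001,0,0,-0.02,1],[-0.02,0.16,-0.001,0,0,-0.03,1],[-0.02,0.21,-0.001,0,0,-0.04,1],[-0.02,0.26,-0.001,0,0,-0.05,1],[-0.01,0.31,-0.001,0,0,-0.06,1],[0.005,0.36,-0.001,0,0,-0.07,1],[0.02,0.41,-0.001,0,0,-0.08,1],[0.03,0.45,-0.001,0,0,-0.094,1]]]'
python3 - <<'E'
from h import *
o=sensors.get_obs();print(o["position"],head(o),o["ft_force"])
print(rel([.41,.208,.320],180.3))
E
```

```text
clock: 7.65
position: [0.4073, 0.1888, 0.3201]
ee_rot: [-0.003, 1.0, 0.0, -0.001]
ft_force: [0.7, -0.6, -0.7]
grip_width: 0.202
grasp_force: 41.5
[0.40725468 0.1887825  0.32009919] -179.60375801985722 [ 0.66812724 -0.5658863  -0.72838438]
[-0.0029, 0.0192, 0.0001, 0.0, -0.0013, 0.0017]
```

```bash
python3 -m inch '[[[0,0.01,0,0,0,0,1],[0,0.017,0,0,0,0,1],[0,0.017,0,0,0,0,1],[0,0.017,0,0,0,0,1]]]'
python3 - <<'E'
from h import *
o=sensors.get_obs();print(o["position"],head(o))
a=imaging.camera("top")[165:285,180:300];b=imaging.camera("side")[180:330,290:440]
cv2.imwrite("pics/pl1.png",cv2.hconcat([cv2.resize(x,(400,400),interpolation=0) for x in(a,b)]))
E
```

```text
clock: 8.05
position: [0.4084, 0.2016, 0.3207]
ee_rot: [-0.002, 1.0, -0.0, -0.0]
ft_force: [-0.2, -0.4, -1.8]
grip_width: 0.202
grasp_force: 41.5
[0.40839914 0.20155163 0.32066429] -179.82486886031822
```

View pics/pl1.png

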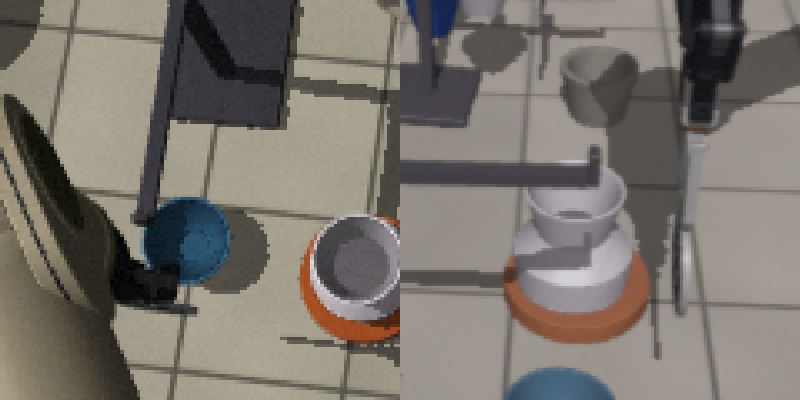

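```bash
python3 -m inch '[[[0,0.006,0,0,0,0,1],[-0.02,0.006,0,0,0,0,1],[-0.04,0.006,0,0,0,0,1],[-0.06,0.006,0,0,0,0,1],[-0.08,0.006,0,0,0,0,1],[-0.1,0.006,0,0,0,0,1],[-0.1,0.006,0,0,0,0,1]]]'
python3 -c "
from h import *
o=sensors.get_obs();print(head(o),o['torque'])"
```

```text
clock: 8.85
position: [0.5093, 0.2088, 0.3203]
ee_rot: [-0.002, 1.0, -0.0, 0.0]
ft_force: [-0.3, -0.0, -1.9]
grip_width: 0.204
grasp_force: 41.5
-179.8159511606279 [-0.05977928  0.12298604  0.00018202]
```

```bash
python3 -m inch '[[[-0.025,0,0,0,0,0,1],[-0.05,0,0,0,0,0,1],[-0.066,0,0,0,0,0,1],[-0.066,0,0.008,0,0,0,1],[-0.066,0,0.016,0,0,0,1],[-0.066,0,0.021,0,0,0,1],[-0.066,0,0.024,0,0,0,1],[-0.066,0,0.026,0,0,0,1],[-0.066,0,0.026,0,0,0,1]]]'
```

```text
clock: 9.75
position: [0.5734, 0.2098, 0.2949]
ee_rot: [-0.003, 1.0, 0.0, 0.0]
ft_force: [-0.4, -0.6, -0.9]
grip_width: 0.202
grasp_force: 41.4
```

```bash
python3 -m inch '[[[0,0,0.001,0,0,0,1],[0,0,0.0015,0,0,0,1],[0,0,0.0015,0,0,0,0.5],[0,0,0.0015,0,0,0,0],[0,0,0.0015,0,0,0,-1],[0,0,0.0015,0,0,0,-1],[0,0,0.0015,0,0,0,-1],[0,0,0.0015,0,0,0,-1]]]'
python3 -m inch '[[[0,0,-0.03,0,0,0,-1],[0,0,-0.06,0,0,0,-1],[0,0,-0.1,0,0,0,-1],[0.05,0,-0.1,0,0,0,-1],[0.1,0,-0.1,0,0,0,-1],[0.1,0,-0.1,0,0,0,-1],[0.1,0,-0.1,0,0,0,-1]]]'
python3 - <<'E'
from h import *
o=sensors.get_obs();c=wristcal(o)
im=imaging.camera("wrist");cv2.imwrite("pics/w3.png",im)
print(proj(c,[.573,.209,.308]),o["clock"],rel([.5185,-.276,.42],175))
E
```

```text
clock: 10.55
position: [0.5737, 0.2096, 0.2934]
ee_rot: [-0.003, 1.0, 0.0, -0.0]
ft_force: [0.2, 0.4, 0.4]
grip_width: 0.998
grasp_force: 0.0
clock: 11.25
position: [0.4731, 0.2093, 0.3941]
ee_rot: [-0.003, 1.0, 0.001, 0.001]
ft_force: [0.2, -0.5, -0.1]
grip_width: 1.001
grasp_force: 0.0
[317.51088276 332.85984314] 11.25 [-0.042, -0.4853, -0.0265, 0.0007, 0.0008, 0.0926]
```

View pics/w3.png

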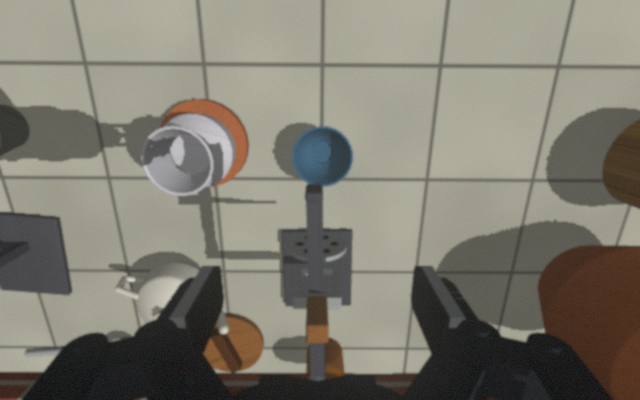

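The skimmer hangs on the spare arm: its grip is at (317,320) and centred on the arm at col 315. The stub is at (314,190) and the pot rim is centred near (178,160).

```bash
python3 - <<'E'
from h import *
o=sensors.get_obs();c=wristcal(o)
for p in((178,159.5),(142,160),(214,160),(178,125),(178,194)):print(atz(c,p,.117).round(4))
E
python3 -m inch '[[[0,-0.05,-0.026,0,0,0,-1],[-0.01,-0.1,-0.026,0,0,0.02,-1],[-0.02,-0.2,-0.026,0,0,0.05,-1],[-0.042,-0.485,-0.026,0,0,0.092,-1],[-0.042,-0.485,-0.026,0,0,0.092,-1],[-0.042,-0.485,-0.026,0,0,0.092,-1],[-0.042,-0.485,-0.026,0,0,0.092,-1],[-0.042,-0.485,-0.026,0,0,0.092,-1],[-0.042,-0.485,-0.026,0,0,0.092,-1],[-0.042,-0.485,-0.026,0,0,0.092,-1]]]'
python3 -m inch '[[[0,0,0,0,0,0,-1],[0,0,0,0,0,0,-1],[0,0,0,0,0,0,-1]]]'
python3 - <<'E'
from h import *
print(rel([.5185,-.276,.294],175))
E
```

```text
[0.4779 0.037  0.117 ]
[ 0.4787 -0.0074  0.117 ]
[0.4784 0.0812 0.117 ]
[0.4362 0.0425 0.117 ]
[0.5226 0.031  0.117 ]
clock: 12.3
position: [0.5185, -0.2792, 0.4194]
ee_rot: [0.044, 0.999, -0.001, -0.0]
ft_force: [0.6, 0.1, -0.5]
grip_width: 0.998
grasp_force: 0.0
clock: 12.6
position: [0.519, -0.275, 0.4191]
ee_rot: [0.043, 0.999, -0.0, -0.0]
ft_force: [-0.7, 0.3, -0.3]
grip_width: 1.003
grasp_force: 0.0
[0.0003, -0.001, 0.1251, -0.0004, -0.0005, 0.0014]
```

```bash
python3 -m inch '[[[0,-0.001,0.04,0,0,0,-1],[0,-0.001,0.08,0,0,0,-1],[0,-0.001,0.11,0,0,0,-1],[0,-0.001,0.125,0,0,0,-1],[0,-0.001,0.125,0,0,0,-1],[0,-0.001,0.125,0,0,0,0.3],[0,-0.001,0.125,0,0,0,1],[0,-0.001,0.125,0,0,0,1],[0,-0.001,0.125,0,0,0,1],[0,-0.001,0.125,0,0,0,1]]]' 40
python3 -m inch '[[[0,0,0,0,0,0,1],[0,0,0,0,0,0,1],[0,0,0,0,0,0,1],[0,0,0,0,0,0,1]]]'
python3 -m inch '[[[0,0,-0.01,0,0,0,1],[0,0,-0.026,0,0,0,1],[0,0,-0.026,0,0,0,1],[0.02,0,-0.026,0,0,0,1],[0.045,0,-0.026,0,0,0,1],[0.07,0,-0.026,0,0,0,1],[0.095,0,-0.026,0,0,0,1],[0.12,0,-0.026,0,0,0,1],[0.12,0,-0.026,0,0,0,1],[0.12,0,-0.026,0,0,0,1]]]'
python3 - <<'E'
from h import *
o=sensors.get_obs();print(head(o))
print(rel([.408,.209,.320],180.2))
E
```

```text
clock: 13.6
position: [0.5184, -0.2766, 0.2949]
ee_rot: [0.043, 0.999, 0.0, 0.0]
ft_force: [-0.3, -0.4, 1.6]
grip_width: 0.2
grasp_force: 41.9
clock: 14.0
position: [0.5184, -0.2766, 0.2949]
ee_rot: [0.043, 0.999, 0.0, 0.0]
ft_force: [-0.2, 1.9, 4.9]
grip_width: 0.204
grasp_force: 42.3
clock: 15.0
position: [0.3984, -0.2661, 0.3202]
ee_rot: [0.043, 0.999, 0.001, 0.0]
ft_force: [1.3, -0.4, -1.0]
grip_width: 0.201
grasp_force: 41.4
175.03050767822748
[0.0316, 0.4741, 0.0007, 0.0011, 0.0009, -0.0902]
```

```bash
python3 -m inch '[[[-0.005,0.02,0,0,0,0,1],[-0.02,0.06,0,0,0,-0.01,1],[-0.02,0.11,0,0,0,-0.02,1],[-0.02,0.16,0,0,0,-0.03,1],[-0.02,0.21,0,0,0,-0.04,1],[-0.02,0.26,0,0,0,-0.05,1],[-0.01,0.31,0,0,0,-0.06,1],[0.005,0.36,0,0,0,-0.07,1],[0.02,0.41,0,0,0,-0.08,1],[0.03,0.45,0,0,0,-0.09,1]]]'
python3 -m inch '[[[0,0.01,0,0,0,0,1],[0,0.018,0,0,0,0,1],[0,0.018,0,0,0,0,1],[0,0.018,0,0,0,0,1]]]'
python3 - <<'E'
from h import *
o=sensors.get_obs();print(head(o))
print(rel([.410,.209,.320],180.2),rel([.522,.209,.320],180.2))
E
```

```text
clock: 16.0
position: [0.407, 0.1875, 0.3197]
ee_rot: [-0.002, 1.0, 0.0, -0.001]
ft_force: [0.7, -0.4, -0.6]
grip_width: 0.205
grasp_force: 41.3
clock: 16.4
position: [0.4083, 0.2015, 0.3202]
ee_rot: [-0.001, 1.0, -0.0, -0.0]
ft_force: [0.2, -0.2, -1.0]
grip_width: 0.206
grasp_force: 41.4
-179.92900943305602
[-0.0017, 0.0075, 0.0002, -0.0004, -0.0003, -0.0023] [-0.1137, 0.0074, 0.0001, -0.0004, -0.0003, -0.0023]
```

```bash
python3 -m inch '[[[0,0.007,0,0,0,0,1],[-0.02,0.007,0,0,0,0,1],[-0.04,0.007,0,0,0,0,1],[-0.06,0.007,0,0,0,0,1],[-0.08,0.007,0,0,0,0,1],[-0.1,0.007,0,0,0,0,1],[-0.114,0.007,0,0,0,0,1],[-0.114,0.007,0,0,0,0,1]]]'
python3 -m inch '[[[0,0,0.008,0,0,0,1],[0,0,0.016,0,0,0,1],[0,0,0.022,0,0,0,1],[0,0,0.025,0,0,0,1],[0,0,0.026,0,0,0,1],[0,0,0.027,0,0,0,1],[0,0,0.027,0,0,0,1]]]'
```

```text
clock: 17.2
position: [0.5229, 0.2092, 0.3199]
ee_rot: [-0.0, 1.0, -0.0, -0.0]
ft_force: [-0.8, 0.4, -0.7]
grip_width: 0.203
grasp_force: 41.3
clock: 17.9
position: [0.5212, 0.2101, 0.2949]
ee_rot: [-0.002, 1.0, 0.0, 0.0]
ft_force: [-5.4, -2.4, 9.4]
grip_width: 0.201
grasp_force: 42.7
```

```bash
python3 -m inch '[[[0,0,-0.001,0,0,0,1],[0,0,-0.001,0,0,0,0.5],[0,0,-0.001,0,0,0,0],[0,0,-0.001,0,0,0,-1],[0,0,-0.001,0,0,0,-1],[0,0,-0.001,0,0,0,-1],[0,0,-0.001,0,0,0,-1],[0,0,-0.001,0,0,0,-1]]]'
python3 -m inch '[[[0,0,-0.03,0,0,0,-1],[0,0,-0.06,0,0,0,-1],[0,0,-0.1,0,0,0,-1],[0.05,0,-0.12,0,0,0,-1],[0.05,0,-0.12,0,0,0,-1],[0.05,0,-0.12,0,0,0,-1],[0.05,0,-0.12,0,0,0,-1]]]'
python3 - <<'E'
from h import *
np.set_printoptions(precision=4,suppress=True)
o=sensors.get_obs();c=wristcal(o)
im=imaging.camera("wrist");cv2.imwrite("pics/w4.png",im)
print(o["clock"],o["position"],proj(c,[.522,.209,.308]),proj(c,[.573,.209,.308]),rel([.583,-.2802,.42],175))
cv2.imwrite("pics/w4c.png",im[90:400,90:490])
E
```

```text
clock: 18.7
position: [0.5216, 0.21, 0.2944]
ee_rot: [-0.002, 1.0, 0.0, -0.0]
ft_force: [0.5, -0.2, -0.0]
grip_width: 1.003
grasp_force: 0.0
clock: 19.4
position: [0.4719, 0.2096, 0.4137]
ee_rot: [-0.001, 1.0, -0.0, -0.0]
ft_force: [0.2, 0.3, -0.6]
grip_width: 0.999
grasp_force: 0.0
19.4 [0.4719 0.2096 0.4137] [317.8596 264.4453] [317.714  317.8443] [-0.1097, -0.4901, -0.0063, -0.0009, -0.0011, 0.0899]
```

View pics/w4c.png

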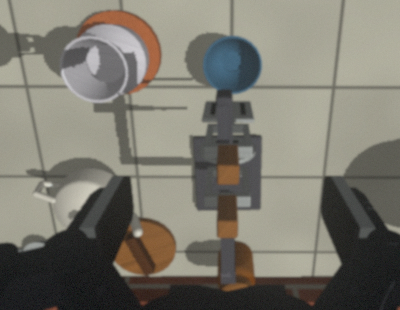

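Both tools hang on the spare arm, with grips at full-picture pixels of about (318,262) and (318,308), centred on the bar. Next is a precise fit of the pot rim, then the cone.

```bash
python3 - <<'E'
from h import *
np.set_printoptions(precision=4,suppress=True)
from scipy.ndimage import map_coordinates
o=sensors.get_obs();c=wristcal(o);T=cal("top");S=cal("side")
a=np.linspace(0,2*np.pi,120)
def fit(c,f,x0=.478,y0=.036):
    g=cv2.GaussianBlur(cv2.imread(f)[:,:,0],(3,3),0).astype(float)
    def ring(x,y,r):
        P=np.c_[x+r*np.cos(a),y+r*np.sin(a),np.full(120,.117)]
        p=np.array([proj(c,q) for q in P]);return map_coordinates(g,[p[:,1],p[:,0]],order=1)
    best=max(((ring(x,y,.042)-.5*ring(x,y,.0375)-.5*ring(x,y,.0475)).mean(),x,y) for x in np.arange(x0-.012,x0+.0121,.0015) for y in np.arange(y0-.012,y0+.0121,.0015))
    print(f,np.array(best))
fit(c,"pics/w4.png")
fit(T,"pics/top0.png");fit(S,"pics/side0.png")
E
python3 -m inch '[[[0,-0.05,-0.006,0,0,0,-1],[-0.03,-0.15,-0.006,0,0,0.03,-1],[-0.06,-0.25,-0.006,0,0,0.05,-1],[-0.11,-0.49,-0.006,0,0,0.09,-1],[-0.11,-0.49,-0.006,0,0,0.09,-1],[-0.11,-0.49,-0.006,0,0,0.09,-1],[-0.11,-0.49,-0.006,0,0,0.09,-1],[-0.11,-0.49,-0.006,0,0,0.09,-1],[-0.11,-0.49,-0.006,0,0,0.09,-1],[-0.11,-0.49,-0.006,0,0,0.09,-1]]]'
python3 -m inch '[[[0,0,0,0,0,0,-1],[0,0,0,0,0,0,-1],[0,0,0,0,0,0,-1]]]'
python3 - <<'E'
from h import *
print(rel([.583,-.2808,.294],175))
E
```

```text
pics/w4.png [42.0241  0.4795  0.036 ]
pics/top0.png [32.3312  0.481   0.0375]
pics/side0.png [10.2587  0.4795  0.0375]
clock: 20.45
position: [0.5827, -0.2781, 0.4192]
ee_rot: [0.043, 0.999, -0.0, -0.001]
ft_force: [0.4, 0.2, -0.1]
grip_width: 0.996
grasp_force: 0.0
clock: 20.75
position: [0.5826, -0.2751, 0.4198]
ee_rot: [0.043, 0.999, 0.0, -0.0]
ft_force: [-0.3, 0.6, 0.6]
grip_width: 1.0
grasp_force: 0.0
[-0.001, -0.0057, 0.1258, 0.0005, -0.0008, 0.0013]
```

```bash
python3 -m inch '[[[0,-0.006,0.04,0,0,0,-1],[0,-0.006,0.08,0,0,0,-1],[0,-0.006,0.11,0,0,0,-1],[0,-0.006,0.126,0,0,0,-1],[0,-0.006,0.126,0,0,0,-1],[0,-0.006,0.126,0,0,0,0.3],[0,-0.006,0.126,0,0,0,1],[0,-0.006,0.126,0,0,0,1],[0,-0.006,0.126,0,0,0,1],[0,-0.006,0.126,0,0,0,1]]]' 40
python3 -m inch '[[[0,0,0,0,0,0,1],[0,0,0,0,0,0,1],[0,0,0,0,0,0,1],[0,0,0,0,0,0,1]]]'
python3 -m inch '[[[0,0,-0.01,0,0,0,1],[0,0,-0.026,0,0,0,1],[0,0,-0.026,0,0,0,1],[0.02,0,-0.026,0,0,0,1],[0.045,0,-0.026,0,0,0,1],[0.07,0,-0.026,0,0,0,1],[0.095,0,-0.026,0,0,0,1],[0.095,0,-0.026,0,0,0,1],[0.095,0,-0.026,0,0,0,1]]]'
```

```text
clock: 21.75
position: [0.5821, -0.2815, 0.295]
ee_rot: [0.043, 0.999, 0.0, 0.001]
ft_force: [0.7, -1.8, 0.7]
grip_width: 0.201
grasp_force: 39.7
clock: 22.15
position: [0.5821, -0.2816, 0.295]
ee_rot: [0.043, 0.999, 0.0, 0.001]
ft_force: [-0.6, 1.8, 5.5]
grip_width: 0.202
grasp_force: 40.4
clock: 23.05
position: [0.4868, -0.2735, 0.3202]
ee_rot: [0.043, 0.999, 0.0, 0.0]
ft_force: [0.2, 1.2, -2.4]
grip_width: 0.203
grasp_force: 39.7
```

```bash
python3 -m inch '[[[0.025,0,0,0,0,0,1],[0.05,0,0,0,0,0,1],[0.075,0,0,0,0,0,1],[0.087,0,0,0,0,0,1],[0.087,0,0,0,0,0,1],[0.087,0,0,0,0,0,1]]]'
python3 - <<'E'
from h import *
o=sensors.get_obs();print(o["grasp_force"],head(o),rel([.4795,.037,.34],175))
E
```

```text
clock: 23.65
position: [0.4013, -0.2658, 0.3203]
ee_rot: [0.043, 0.999, -0.0, 0.0]
ft_force: [-0.2, 0.1, -1.8]
grip_width: 0.205
grasp_force: 39.8
39.765193462371826 175.06443998983423 [-0.0519, 0.3084, -0.0197, -0.0, 0.0003, 0.0011]
```

```bash
python3 -m inch '[[[0,0.03,-0.01,0,0,0,1],[-0.01,0.07,-0.02,0,0,0,1],[-0.02,0.11,-0.02,0,0,0,1],[-0.03,0.15,-0.02,0,0,0,1],[-0.04,0.19,-0.02,0,0,0,1],[-0.05,0.23,-0.02,0,0,0,1],[-0.052,0.27,-0.02,0,0,0,1],[-0.052,0.3,-0.02,0,0,0,1],[-0.052,0.308,-0.02,0,0,0,1],[-0.052,0.308,-0.02,0,0,0,1]]]'
python3 -m inch '[[[0,0,0,0,0,0,1],[0,0,0,0,0,0,1],[0,0,0,0,0,0,1]]]'
python3 - <<'E'
from h import *
o=sensors.get_obs();print(o["grasp_force"],head(o),rel([.4795,.037,.29],175))
a=imaging.camera("side")[150:310,270:430];b=imaging.camera("wrist")[100:400,170:470]
cv2.imwrite("pics/pot.png",cv2.hconcat([cv2.resize(x,(400,400),interpolation=2) for x in(a,b)]))
E
```

```text
clock: 24.65
position: [0.4795, 0.038, 0.3396]
ee_rot: [0.042, 0.999, -0.0, -0.001]
ft_force: [-0.0, -0.7, -2.1]
grip_width: 0.201
grasp_force: 40.0
clock: 24.95
position: [0.479, 0.0352, 0.3405]
ee_rot: [0.044, 0.999, 0.0, 0.0]
ft_force: [-0.6, -0.4, -2.3]
grip_width: 0.204
grasp_force: 40.0
39.99456524848938 174.9206556323934 [-0.0003, 0.0019, 0.0505, 0.0002, 0.0002, -0.0014]
```

View pics/pot.png

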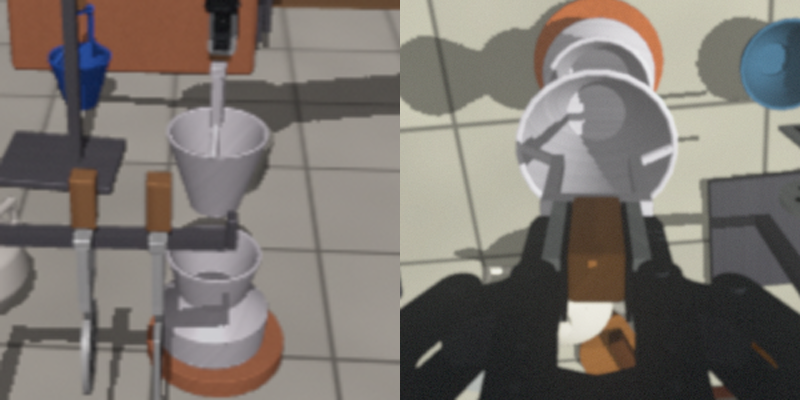

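The picture shows the cone upright above the pot mouth. Both tools still hang straight on the spare bar. Lowering now.

```bash
python3 -m inch '[[[0,0.002,0.02,0,0,0,1],[0,0.002,0.04,0,0,0,1],[0,0.002,0.06,0,0,0,1],[0,0.002,0.075,0,0,0,1],[0,0.002,0.088,0,0,0,1],[0,0.002,0.096,0,0,0,1],[0,0.002,0.102,0,0,0,1],[0,0.002,0.106,0,0,0,1],[0,0.002,0.106,0,0,0,1],[0,0.002,0.106,0,0,0,1]]]'
```

```text
clock: 26.05
position: [0.4793, 0.0383, 0.2348]
ee_rot: [0.043, 0.999, 0.0, 0.0]
ft_force: [-0.5, 0.1, -1.5]
grip_width: 0.205
grasp_force: 40.0
```

```bash
python3 -m inch '[[[0,-0.001,0.002,0,0,0,1],[0,-0.001,0.004,0,0,0,1],[0,-0.001,0.005,0,0,0,1],[0,-0.001,0.006,0,0,0,1],[0,-0.001,0.006,0,0,0,1],[0,-0.001,0.006,0,0,0,1]]]'
```

```text
clock: 26.65
position: [0.479, 0.0373, 0.2284]
ee_rot: [0.043, 0.999, 0.0, 0.0]
ft_force: [0.5, -0.2, -2.0]
grip_width: 0.205
grasp_force: 40.0
```

```bash
python3 -m inch '[[[0,0,0.001,0,0,0,1],[0,0,0.0015,0,0,0,1],[0,0,0.002,0,0,0,1],[0,0,0.002,0,0,0,1]]]'; python3 -m inch '[[[0,0,0.0005,0,0,0,1],[0,0,0.001,0,0,0,1],[0,0,0.001,0,0,0,1]]]'
```

```text
clock: 27.05
position: [0.4789, 0.0374, 0.2263]
ee_rot: [0.043, 0.999, 0.0, -0.0]
ft_force: [-0.6, 0.3, -2.2]
grip_width: 0.207
grasp_force: 40.1
clock: 27.35
position: [0.4789, 0.0374, 0.2255]
ee_rot: [0.043, 0.999, 0.0, -0.0]
ft_force: [-3.0, 1.5, 2.2]
grip_width: 0.204
grasp_force: 40.5
```

```bash
python3 -m inch '[[[0.001,0.0005,0,0,0,0,1],[0.001,0.0005,0,0,0,0,1],[0.001,0.0005,0.0005,0,0,0,1],[0.001,0.0005,0.0005,0,0,0,1]]]'
```

```text
clock: 27.75
position: [0.4784, 0.0377, 0.2253]
ee_rot: [0.044, 0.999, 0.0, 0.001]
ft_force: [-0.2, -0.8, 4.0]
grip_width: 0.203
grasp_force: 40.8
```

```bash
python3 -m inch '[[[0,0,0,0,0,0,0.5],[0,0,0,0,0,0,0.2],[0,0,0,0,0,0,-0.5],[0,0,0,0,0,0,-1],[0,0,0,0,0,0,-1],[0,0,0,0,0,0,-1],[0,0,0,0,0,0,-1],[0,0,0,0,0,0,-1]]]'
python3 -m inch '[[[0,0,-0.02,0,0,0,-1],[0,0,-0.05,0,0,0,-1],[0,0,-0.1,0,0,0,-1],[0,0,-0.15,0,0,0,-1],[0,0,-0.18,0,0,0,-1],[0,0,-0.18,0,0,0,-1],[0,0,-0.18,0,0,0,-1]]]'
python3 - <<'E'
from h import *
imaging.camera("wrist")
a=imaging.camera("side")[150:330,250:430]
cv2.imwrite("pics/end.png",cv2.resize(a,(600,600),interpolation=2))
E
```

```text
clock: 28.55
position: [0.478, 0.0379, 0.2249]
ee_rot: [0.043, 0.999, 0.0, 0.0]
ft_force: [0.2, 0.2, 0.8]
grip_width: 1.0
grasp_force: 0.0
clock: 29.25
position: [0.4782, 0.0379, 0.4051]
ee_rot: [0.043, 0.999, 0.0, 0.0]
ft_force: [0.3, -0.3, -0.3]
grip_width: 1.003
grasp_force: 0.0
```

View pics/end.png

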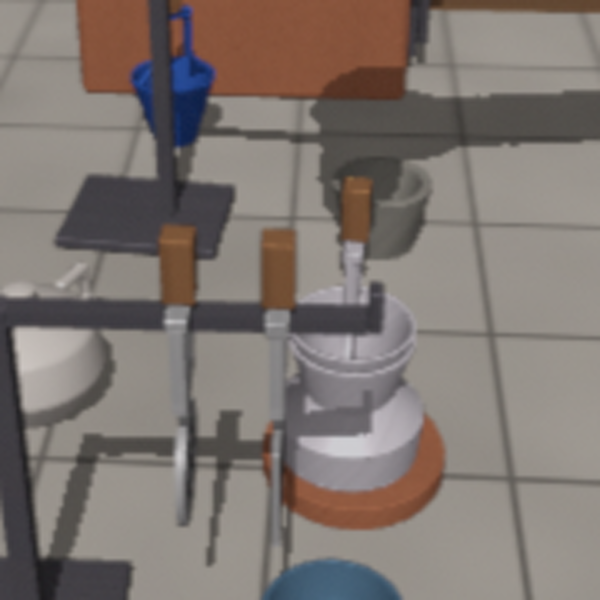

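The cone sits upright in the pot mouth, with its grip at (357,208) in the crop. Both tools hang on the spare bar at (178,265) and (279,268), and the robot is clear.

```bash
python3 -c "
from workcell import order
print(order.hand_in())"
```

```text
the job is handed in; nothing more can be done
None
```

I handed the job in at about 29 s: the skimmer and turner hang by their eyes on the spare stand, and the cone rests upright and released in the pot mouth. The final side view agrees, but the hand-in returned no verdict.

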